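# Tamp the handle blanks level in their box

### The arm

A 6-joint arm with a two-finger parallel gripper is mounted at the origin on the work surface. World frame = base frame: x ahead of the robot, y to its left, z up, the work surface at z = 0. Lengths are in m, angles in degrees, forces in N, time in s.
With the tool pointing down it reaches from about 0.4 to 0.825 m from the base axis. Payload 7 kg.
Tool frame: the origin (TCP) lies midway between the tips of the shut fingers; the grasp point (between the pads) lies r.grasp_offset behind it (r.grasp_offset is the distance from the TCP to the grasp point, in m); z points along the fingers, y is the direction in which the jaws open and shut (so a half turn about z gives the same grasp; the last joint's range is limited). The gripper opens to 88 mm and grips with 3 to 60 N. Pads are 19 mm wide; open, the fingers measure 130 mm over their backs; the gripper's body (78 mm by 193 mm) begins 47 mm behind the grasp point.
Start: joints at [92.195, 20.546, 0.682, 0, -70.136, -16.507], TCP at [0.167, 0.654, 0.19] pointing down, gripper open.
Joint ranges: [-176.03, 176.03], [-82.01, 121.73], [-58.28, 71.71], [-173.87, 95.51], [-174.79, -0.11], [-173.66, 173.66]. Speed limits (degrees/s): [136.94, 136.94, 172.46, 180, 180, 180].

### API

Orientations are given as [roll, pitch, yaw] about the fixed x, y, z axes, in that order (R = Rz(yaw) Ry(pitch) Rx(roll)).
In Python, from plant import status, imaging, r gives the robot as it stands.
- The arm moves only by the tool apply_moves, never from a script. Its argument "moves" is a list of rows, each a list of 6 numbers: the shift along the tool's x, y, z in units of 200 mm (1.0 is 200 mm), then the turn, a rotation vector about the tool's x, y, z in units of 90 degrees (1.0 is 90 degrees). In form: [[tx, ty, tz, rx, ry, rz], ...]. A call has 1 to 12 rows; each row is the pose to reach, as a shift and turn from the pose measured when the call began, along the tool's axes at that moment; what a row does not reach only later rows make up. A row lasts 1/8 s, in which the tool goes at most 62.5 mm and 10.7 degrees, less where a joint would pass 70% of its speed; a pose out of reach is approached as far as the arm can. A call with a number of a shift or a turn outside -1 to 1 is refused whole. A call with a gripper value outside its range is refused whole. "hand" is the closure, from -1 (fully open) to 1 (shut), set as the call begins (left out, the last holds). The fingers move at their own pace and stop on an object; "grip_force" is the grip in N (left out, the last holds). Time passes only in rows, so rows that repeat a pose let the fingers close. It gives the time, the measured TCP pose, the force and the opening at its end, in the units of the state.
- status.get_state(): the state, without advancing time (a new reading comes with each control period).
- imaging.capture(name): name is "scene" or "top"; returns (picture, depth): 384x512x3 uint8, blue, green, red; 384x512 float32, m along the optical axis (not along the pixel's ray), 0 where there is no reading.
- imaging.camera_info(name): a dict with "fx", "fy", "cx", "cy" (pixels), "k1" (the pictures are not rectified: a ray, as slopes to the right and down, at radius r is drawn at 1 + k1 r^2 times it, then the intrinsics apply), "T" (4x4, takes a point from camera to world coordinates). Camera axes: x right, y up, looking along -z (the intrinsics and any distortion apply to the point x, -y, -z); pixel columns grow to the right and rows downward; lengths in m; the calibration is good to about 2 mm. A picture is of the moment at which its call begins. camera_info takes no time and is no camera call.
- r.close_job(): hands the job in, once; it reports no verdict.
The state is a dict: "time_s": time; "joints": joint angles; "qd": joint speeds; "joint_torque": joint torques, N m; "tcp_pos": TCP position; "eef_rot": TCP orientation; "contact_force": force on the tool from outside, world axes, zero at the start; "moment": the same for the moment, N m; "gripper_width": finger opening in m.
Only numpy, scipy, OpenCV 4.12 (cv2) and the standard library are available. Lean on these libraries where they do the work, as an engineer would, in place of code of your own. Each camera call takes 0.05 s, during which the arm holds its last target.

### The job

Two of the six handle blanks in the wooden box ride up proud of the others: take the tamper by its handle and press them down with its flat sole until all six lie level in one layer on the box's bottom, and finish with a firm press of about a kilo (10 N) held on the level blanks for half a second. A blank that binds must not be forced, for more than four kilos (40 N) bruises it: work it from side to side along the box under a light load until it drops in, and touch the blanks only with the tamper, not with the gripper. Then stand the tamper upright back on the middle of its cork pad, let go of it, and leave the other tools on the bench where they are.

Things in the scene. Friction and masses are not known exactly. Their poses are not given: they have to be found in the camera images.
- box: Open wooden box fixed to the bench, finger-jointed, 244 x 128 mm outside and 56 mm high. Origin: centre of its underside, on the bench; z up. Its long inside (224 mm) runs along its y, its short inside (108 mm) along its x; walls 10 mm thick; the thin plywood bottom's upper face is 6 mm above the origin.
- tamper: Loose wooden tamper with a soft grippy rubber sole, about 0.22 kg, standing upright on the cork pad. Flat square sole 80 x 80 mm (sides along its x and y), 22 mm thick in all; from its middle a straight upright square handle, 28 x 28 mm with faces square to the sole's sides, up to 140 mm. The 8 mm rubber gives a little and drags a blank along under load. Origin: centre of the sole's underside; z up along the handle.
- tamper_grip (a point): Point on the tamper handle's axis 108 mm above the sole's underside, a good height to grip (32 mm below the handle's top); same axes as the tamper.
- pad: Cork pad fixed on the bench, 130 x 130 x 5 mm. Origin: centre of its underside; its upper face is 5 mm higher.
- blank1: Loose sawn hardwood handle blank, octagonal, 36 mm across flats, 100 mm long, 80 g, lying across the box. Origin: its centre; x along its length. Lying on the box's bottom its centre is 24 mm above the box's origin, its top 42 mm. Two of the six start about 18 mm higher than the rest, proud of the rim, wedged between neighbours that lie too close together.
- blank2: Loose sawn hardwood handle blank, octagonal, 36 mm across flats, 100 mm long, 80 g, lying across the box. Origin: its centre; x along its length. Lying on the box's bottom its centre is 24 mm above the box's origin, its top 42 mm. Pressed straight down a proud blank binds; worked 5 to 10 mm to and fro along the box's length under 5 to 10 N it drives its neighbours apart, then drops.
- blank3: Loose sawn hardwood handle blank, octagonal, 36 mm across flats, 100 mm long, 80 g, lying across the box. Origin: its centre; x along its length. Lying on the box's bottom its centre is 24 mm above the box's origin, its top 42 mm. The six together leave 8 mm of free length in the box.
- blank4: Loose sawn hardwood handle blank, octagonal, 36 mm across flats, 100 mm long, 80 g, lying across the box. Origin: its centre; x along its length. Lying on the box's bottom its centre is 24 mm above the box's origin, its top 42 mm.
- blank5: Loose sawn hardwood handle blank, octagonal, 36 mm across flats, 100 mm long, 80 g, lying across the box. Origin: its centre; x along its length. Lying on the box's bottom its centre is 24 mm above the box's origin, its top 42 mm.
- blank6: Loose sawn hardwood handle blank, octagonal, 36 mm across flats, 100 mm long, 80 g, lying across the box. Origin: its centre; x along its length. Lying on the box's bottom its centre is 24 mm above the box's origin, its top 42 mm.
- chisel1: A chisel lying between box and pad, 250 mm long, loose, not part of the job. Origin: near the middle of its underside.
- chisel2: A narrow chisel, 250 mm long, loose, not part of the job. Origin: near the middle of its underside.
- rule: A folded wooden rule, 235 x 16 x 17 mm, loose, not part of the job. Origin: near the middle of its underside.
- gauge: A marking gauge, beam 200 mm, loose, not part of the job. Origin: near the middle of its underside.
- square: A try square, 110 mm stock and 160 mm blade, loose, not part of the job. Origin: near the middle of its underside.
- offcut: A dark wood offcut, 50 x 45 x 36 mm, loose, not part of the job. Origin: near the middle of its underside.
There are look-alikes about, which are no part of the job. Leave any purple or turquoise look-alike of the blank3 alone.

How it is judged (in metres and radians):
On the way, in this order (a step that is already met when the one before it is completed fails the run):
1. the tamper is lifted off its pad (height (world z) of tamper above 0.03 m), for 0.1 s.
2. all six blanks lie level on the box's bottom and the tamper presses on them, so that the bottom carries at least 10.5 N (4.7 N of it is the blanks' own weight), for 0.3 s (z of blank1 in the frame of box between 0.02 and 0.027 m and horizontal distance between each of blank1, blank2, blank3, blank4, blank5, blank6 and box below 0.115 m and z of blank2 in the frame of box between 0.02 and 0.027 m and z of blank3 in the frame of box between 0.02 and 0.027 m and z of blank4 in the frame of box between 0.02 and 0.027 m and z of blank5 in the frame of box between 0.02 and 0.027 m and z of blank6 in the frame of box between 0.02 and 0.027 m and contact force between box_c0 and anything else above 10.5 N and (contact force between tamper and blank1 above 1 N or contact force between tamper and blank2 above 1 N or contact force between tamper and blank3 above 1 N or contact force between tamper and blank4 above 1 N or contact force between tamper and blank5 above 1 N or contact force between tamper and blank6 above 1 N)), for 0.3 s.
At the end, for the whole second after the job is handed in: All six blanks lie in the box in one layer, each centre 20 to 27 mm above the box's underside; the tamper stands upright (within 0.08 rad) and still on the cork pad, its middle within 40 mm of the pad's middle (z of blank1 in the frame of box between 0.02 and 0.027 m and horizontal distance between each of blank1, blank2, blank3, blank4, blank5, blank6 and box below 0.115 m and z of blank2 in the frame of box between 0.02 and 0.027 m and z of blank3 in the frame of box between 0.02 and 0.027 m and z of blank4 in the frame of box between 0.02 and 0.027 m and z of blank5 in the frame of box between 0.02 and 0.027 m and z of blank6 in the frame of box between 0.02 and 0.027 m and horizontal distance between tamper and pad below 0.04 m and height (world z) of tamper below 0.009 m and angle between tamper's own z axis and vertical below 0.08 rad and linear speed of tamper below 0.02 m/s); the robot touches nothing.
It fails at once if a blank is pressed by the tamper with more than 40 N (contact force between tamper and blank1 above 40 N or contact force between tamper and blank2 above 40 N or contact force between tamper and blank3 above 40 N or contact force between tamper and blank4 above 40 N or contact force between tamper and blank5 above 40 N or contact force between tamper and blank6 above 40 N).
It fails at once if the gripper or arm touches a blank (contact force between any of the fingers, the arm and blank1 above 0.5 N or contact force between any of the fingers, the arm and blank2 above 0.5 N or contact force between any of the fingers, the arm and blank3 above 0.5 N or contact force between any of the fingers, the arm and blank4 above 0.5 N or contact force between any of the fingers, the arm and blank5 above 0.5 N or contact force between any of the fingers, the arm and blank6 above 0.5 N).
It fails at once if another tool on the bench is shifted by more than 20 mm (distance of any of chisel1, chisel2, rule, gauge, square, offcut from where it was at the start of the episode above 0.02 m).
It also fails if it takes over 72 s, if anything falls off the work surface, if the arm or the gripper's body presses on something with over 40 N, if the wrist force passes 120 N, or if a joint passes its speed limit or range.

## Working session

There is one attempt and no reset: what is moved stays moved. The work goes in short steps, Python scripts to look and compute and a tool call to move; the robot and the scene stay as the last step left them, time stands still between calls to the robot, and variables do not carry over. Pictures are saved under pics/ and viewed, and the job is handed in when it is done.

Besides the shell and the picture viewer there is one more tool, called after "Call:" by a JSON object that holds its "fn" and its "kwargs". apply_moves: Moves the arm, as the interface text tells. Its arguments: {"type":"object","properties":{"moves":{"type":"array","items":{"type":"array","items":{"type":"number"}}},"hand":{"type":"number"},"grip_force":{"type":"number"}},"required":["moves"]}

```bash
ls; mkdir -p pics; cat > h.py <<'E'
import numpy as np,cv2
from plant import status,imaging,r
def snap(n,tag):
    p,d=imaging.capture(n); cv2.imwrite(f'pics/{tag}.png',p); np.save(f'pics/{tag}.npy',d); return p,d
def px2w(n,u,v,z):
    c=imaging.camera_info(n);x=(u-c['cx'])/c['fx'];y=(v-c['cy'])/c['fy']
    a,b=x,y
    for _ in range(20):
        s=1+c['k1']*(a*a+b*b);a,b=x/s,y/s
    T=np.array(c['T']);return T[:3,:3]@np.array([a*z,-b*z,-z])+T[:3,3]
def cloud(n,d):
    c=imaging.camera_info(n);v,u=np.mgrid[:d.shape[0],:d.shape[1]]
    x=(u-c['cx'])/c['fx'];y=(v-c['cy'])/c['fy'];a,b=x,y
    for _ in range(20):
        s=1+c['k1']*(a*a+b*b);a,b=x/s,y/s
    T=np.array(c['T']);P=np.stack([a*d,-b*d,-d],-1)@T[:3,:3].T+T[:3,3];P[d==0]=np.nan;return P
def st():
    s=status.get_state()
    print({k:np.round(s[k],4).tolist() for k in s if k not in('qd','joint_torque')})
    return s
E
python3 - <<'E'
from h import *
s=st();print(r.grasp_offset)
for n in('scene','top'):
    p,d=snap(n,n+'0');c=imaging.camera_info(n);print(n,{k:np.round(c[k],3).tolist() for k in c})
E
```

```text
pics
{'time_s': 0.0, 'joints': [92.1956, 20.5904, 0.6338, -0.0204, -70.137, -16.5075], 'tcp_pos': [0.1667, 0.6535, 0.1888], 'eef_rot': [179.9048, -0.0082, -14.3188], 'contact_force': [-0.0363, -0.6775, 0.5147], 'moment': [0.0217, 0.0078, 0.0277], 'gripper_width': 0.0877}
0.0188
scene {'fx': 447.11, 'fy': 447.11, 'cx': 260.002, 'cy': 194.061, 'k1': -0.009, 'T': [[-0.805, -0.328, 0.494, 1.275], [0.593, -0.419, 0.688, 1.014], [-0.018, 0.847, 0.532, 0.872], [0.0, 0.0, 0.0, 1.0]]}
top {'fx': 351.351, 'fy': 351.351, 'cx': 258.655, 'cy': 195.799, 'k1': -0.096, 'T': [[0.028, 0.989, -0.142, 0.422], [-1.0, 0.029, 0.008, 0.017], [0.012, 0.142, 0.99, 0.989], [0.0, 0.0, 0.0, 1.0]]}
```

View pics/scene0.png

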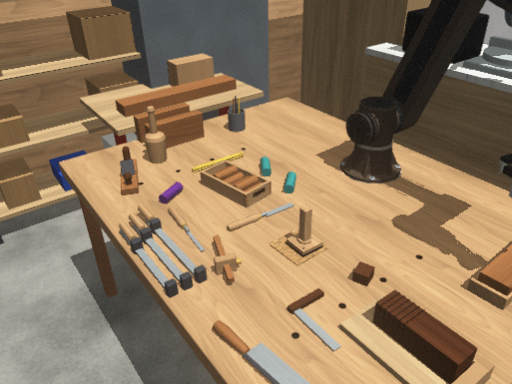

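View pics/top0.png

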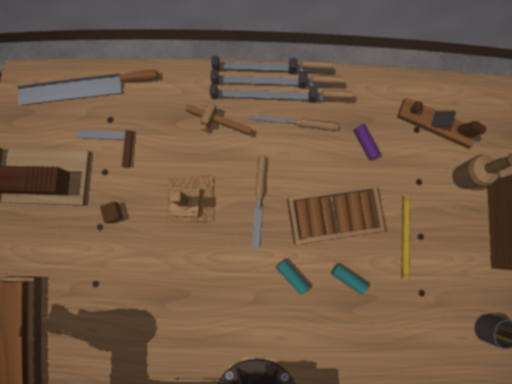

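The top view shows the box around (337,215) with six blanks, the pad and tamper around (190,200), and the chisel between them at (260,200). I'll enlarge these and measure.

```bash
python3 - <<'E'
from h import *
p=cv2.imread('pics/top0.png')
a=cv2.resize(p[175:255,275:395],None,fx=6,fy=6,interpolation=cv2.INTER_CUBIC);cv2.imwrite('pics/boxc.png',cv2.convertScaleAbs(a,alpha=1.6))
a=cv2.resize(p[165:230,150:270],None,fx=6,fy=6,interpolation=cv2.INTER_CUBIC);cv2.imwrite('pics/padc.png',cv2.convertScaleAbs(a,alpha=1.6))
d=np.load('pics/top0.npy');P=cloud('top',d)
Z=P[...,2]
print('bench z',np.nanmedian(Z[240:260,200:240]))
z=lambda a:cv2.resize(cv2.applyColorMap(np.uint8(np.clip(a/0.15*255,0,255)),cv2.COLORMAP_JET),None,fx=6,fy=6,interpolation=cv2.INTER_NEAREST)
cv2.imwrite('pics/boxz.png',cv2.resize(cv2.applyColorMap(np.uint8(np.clip(np.nan_to_num(Z[175:255,275:395])/0.08*255,0,255)),cv2.COLORMAP_JET),None,fx=6,fy=6,interpolation=cv2.INTER_NEAREST))
# box rim points: z .048-.06 rect
sub=np.zeros(Z.shape,bool);sub[180:250,280:392]=1
m=sub&(Z>0.03)
pts=P[m][:,:2].astype(np.float32);R=cv2.minAreaRect(pts*1000);print('box rect',R)
sub=np.zeros(Z.shape,bool);sub[165:230,155:225]=1
m=sub&(Z>0.115)
print('handle top',P[m].mean(0),m.sum(),np.nanmax(Z[m]),cv2.minAreaRect((P[m][:,:2]*1000).astype(np.float32)))
m=sub&(Z>0.018)&(Z<0.034)
print('sole',np.nanmedian(Z[m]),m.sum(),cv2.minAreaRect((P[m][:,:2]*1000).astype(np.float32)))
m=sub&(Z>0.0035)&(Z<0.008)
print('pad',m.sum(),cv2.minAreaRect((P[m][:,:2]*1000).astype(np.float32)))
E
```

```text
bench z -0.0007547578966683455
box rect ((514.6885375976562, -201.65936279296875), (130.6266632080078, 246.4620819091797), 9.857996940612793)
handle top [0.53712443 0.21139009 0.14083711] 161 0.14840704684351436 ((538.29248046875, 212.7990264892578), (27.43759536743164, 27.530433654785156), 1.6807745695114136)
sole 0.026574886158374944 566 ((538.882080078125, 214.20755004882812), (78.12874603271484, 80.36135864257812), 89.14580535888672)
pad 878 ((560.6514892578125, 203.2902374267578), (172.02362060546875, 194.98504638671875), 1.831203579902649)
```

```bash
ls pics
```

```text
boxc.png
boxz.png
padc.png
scene0.npy
scene0.png
top0.npy
top0.png
```

View pics/boxc.png

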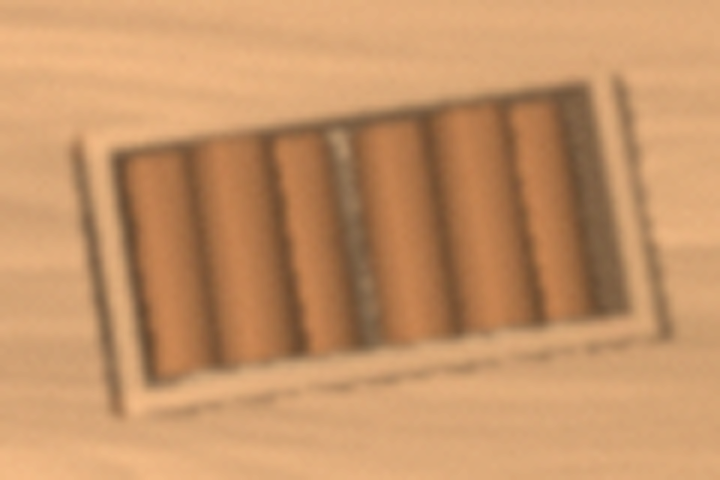

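View pics/padc.png

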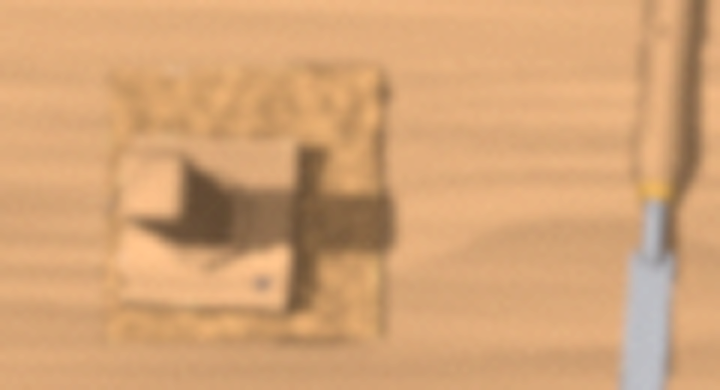

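```bash
python3 - <<'E'
from h import *
P=cloud('top',np.load('pics/top0.npy'));Z=P[...,2]
# box frame profile
c=np.array([.5147,-.2017]);a=np.deg2rad(9.86)
ex=np.array([np.cos(a),np.sin(a)]);ey=np.array([-np.sin(a),np.cos(a)])
Q=P[...,:2]-c;X=Q@ex;Y=Q@ey
for x0,x1 in((-.04,-.015),(-.015,.015),(.015,.04)):
    print(x0,[(int(y),round(float(np.nanmedian(Z[(X>x0)&(X<x1)&(abs(Y*1000-y)<3)]))*1000,0)) for y in range(-120,121,6)])
# chisel1 extents
for n,(r0,r1,c0,c1) in dict(chisel=(150,250,245,275)).items():
    s=P[r0:r1,c0:c1];m=s[...,2]>0.006;print(n,s[m].min(0),s[m].max(0))
print('pad corners px approx', [px2w('top',u,v,d) for u,v,d in ((168,178,.99),(214,178,.99),(214,220,.99),(168,220,.99))])
E
```

```text
-0.04 [(-120, 55.0), (-114, 39.0), (-108, 29.0), (-102, 35.0), (-96, 40.0), (-90, 42.0), (-84, 42.0), (-78, 41.0), (-72, 53.0), (-66, 57.0), (-60, 61.0), (-54, 60.0), (-48, 61.0), (-42, 56.0), (-36, 48.0), (-30, 41.0), (-24, 41.0), (-18, 41.0), (-12, 37.0), (-6, 23.0), (0, 5.0), (6, 33.0), (12, 38.0), (18, 42.0), (24, 41.0), (30, 41.0), (36, 39.0), (42, 55.0), (48, 60.0), (54, 61.0), (60, 61.0), (66, 57.0), (72, 50.0), (78, 39.0), (84, 41.0), (90, 41.0), (96, 41.0), (102, 35.0), (108, 27.0), (114, 56.0), (120, 53.0)]
-0.015 [(-120, 56.0), (-114, 41.0), (-108, 25.0), (-102, 34.0), (-96, 39.0), (-90, 42.0), (-84, 41.0), (-78, 40.0), (-72, 52.0), (-66, 55.0), (-60, 60.0), (-54, 60.0), (-48, 59.0), (-42, 54.0), (-36, 40.0), (-30, 41.0), (-24, 42.0), (-18, 42.0), (-12, 37.0), (-6, 24.0), (0, 6.0), (6, 32.0), (12, 37.0), (18, 41.0), (24, 41.0), (30, 41.0), (36, 42.0), (42, 55.0), (48, 59.0), (54, 60.0), (60, 60.0), (66, 58.0), (72, 50.0), (78, 39.0), (84, 41.0), (90, 41.0), (96, 41.0), (102, 35.0), (108, 26.0), (114, 55.0), (120, 53.0)]
0.015 [(-120, 56.0), (-114, 39.0), (-108, 29.0), (-102, 33.0), (-96, 39.0), (-90, 41.0), (-84, 41.0), (-78, 41.0), (-72, 50.0), (-66, 55.0), (-60, 60.0), (-54, 61.0), (-48, 60.0), (-42, 54.0), (-36, 39.0), (-30, 41.0), (-24, 41.0), (-18, 41.0), (-12, 38.0), (-6, 24.0), (0, 5.0), (6, 31.0), (12, 37.0), (18, 42.0), (24, 42.0), (30, 41.0), (36, 39.0), (42, 54.0), (48, 59.0), (54, 60.0), (60, 60.0), (66, 58.0), (72, 51.0), (78, 39.0), (84, 42.0), (90, 41.0), (96, 40.0), (102, 34.0), (108, 23.0), (114, 56.0), (120, 50.0)]
chisel [ 0.41899997 -0.00996478  0.00602666] [0.67867342 0.02351174 0.02569668]
pad corners px approx [array([0.60528093, 0.26698124, 0.01326618]), array([0.60870272, 0.13591462, 0.01485375]), array([ 0.4913776 ,  0.13244891, -0.00194259]), array([ 0.48737147,  0.26352728, -0.00361406])]
```

```bash
cat >> h.py <<'E'
from scipy.spatial.transform import Rotation as Ro
def to(x,y,z,yaw):
    s=status.get_state();R0=Ro.from_euler('xyz',s['eef_rot'],degrees=True);R1=Ro.from_euler('xyz',[180,0,yaw],degrees=True)
    t=R0.inv().apply(np.array([x,y,z])-s['tcp_pos'])/.2;w=(R0.inv()*R1).as_rotvec(degrees=True)/90
    print('row',np.round(np.r_[t,w],3).tolist())
E
python3 - <<'E'
from h import *
to(.5385,.2135,.2,0)
c=imaging.camera_info('top');T=np.array(c['T'])
q=[]
for u,v in ((150+108/6,165+66/6),(150+382/6,165+68/6),(150+383/6,165+335/6),(150+108/6,165+336/6)):
    p=px2w('top',u,v,1.);k=(0.005-T[2,3])/(p[2]-T[2,3]);q.append(T[:3,3]+k*(p-T[:3,3]));print(q[-1])
print(np.mean(q,0))
E
```

```text
row [2.345, 1.672, -0.053, 0.001, 0.0, -0.159]
[0.61265492 0.26949416 0.005     ]
[0.61540038 0.13830197 0.005     ]
[0.48854069 0.13200192 0.005     ]
[0.48399272 0.2612134  0.005     ]
[0.55014718 0.20025286 0.005     ]
```

Call:
{"fn": "apply_moves", "kwargs": {"moves": [[0.3, 0.21, -0.05, 0, 0, -0.05], [0.6, 0.42, -0.05, 0, 0, -0.1], [0.8, 0.57, -0.05, 0, 0, -0.159], [1, 0.71, -0.05, 0, 0, -0.159], [1, 0.71, -0.05, 0, 0, -0.159]], "hand": -1}}

```text
time_s: 0.72
tcp_pos: [0.3273, 0.4635, 0.1994]
eef_rot: [179.9, 0.0, -0.2]
contact_force: [-1.2, 0.5, 0.2]
gripper_width: 0.0878
```

```bash
python3 -c "
from h import *
st();to(.5385,.2135,.2,0)"
```

```text
{'time_s': 0.725, 'joints': [74.5341, 10.16, -12.2525, 0.0045, -67.6892, 15.2308], 'tcp_pos': [0.3273, 0.4635, 0.1994], 'eef_rot': [179.9008, 0.0227, -0.2335], 'contact_force': [-1.1998, 0.4822, 0.176], 'moment': [0.0478, -0.0178, -0.0016], 'gripper_width': 0.0878}
row [1.061, 1.246, -0.001, 0.001, 0.0, -0.003]
```

Call:
{"fn": "apply_moves", "kwargs": {"moves": [[0.22, 0.25, 0, 0, 0, 0], [0.43, 0.5, 0, 0, 0, 0], [0.65, 0.75, 0, 0, 0, 0], [0.86, 1, 0, 0, 0, 0], [0.86, 1, 0, 0, 0, 0]]}}

```text
time_s: 1.35
tcp_pos: [0.4998, 0.2608, 0.1992]
eef_rot: [179.9, 0.1, -0.4]
contact_force: [-0.4, 1.0, 0.4]
gripper_width: 0.0873
```

```bash
python3 -c "
from h import *
to(.5385,.2135,.2,0);to(.5385,.2135,.094,0)"
```

```text
row [0.195, 0.235, -0.003, 0.002, 0.001, -0.004]
row [0.196, 0.234, 0.527, 0.002, 0.001, -0.004]
```

Call:
{"fn": "apply_moves", "kwargs": {"moves": [[0.195, 0.235, 0, 0, 0, 0], [0.195, 0.235, 0, 0, 0, 0], [0.195, 0.235, 0, 0, 0, 0]]}}

```text
time_s: 1.72
tcp_pos: [0.5382, 0.2139, 0.1989]
eef_rot: [179.9, 0.1, -0.4]
contact_force: [0.2, 0.1, 0.3]
gripper_width: 0.0876
```

```bash
python3 - <<'E'
from h import *
st();to(.5385,.2135,.094,0)
p,d=snap('scene','scene1')
cv2.imwrite('pics/s1c.png',cv2.resize(p[100:270,200:380],None,fx=3.3,fy=3.3,interpolation=cv2.INTER_CUBIC))
E
```

```text
{'time_s': 1.725, 'joints': [41.0567, 11.3369, -10.8595, 0.0544, -67.9709, 48.5083], 'tcp_pos': [0.5382, 0.2139, 0.1989], 'eef_rot': [179.8514, 0.092, -0.4147], 'contact_force': [0.223, 0.0542, 0.2546], 'moment': [0.0366, 0.0007, -0.0056], 'gripper_width': 0.0876}
row [0.002, 0.001, 0.524, 0.002, 0.001, -0.005]
```

View pics/s1c.png

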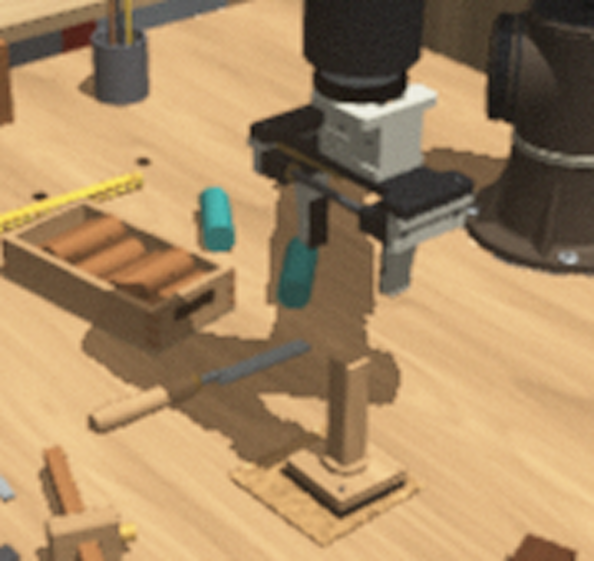

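The gripper hangs above the handle (crop ~(350,370)) with its jaws on either side. I'll descend and grip.

Call:
{"fn": "apply_moves", "kwargs": {"moves": [[0, 0, 0.15, 0, 0, 0], [0, 0, 0.3, 0, 0, 0], [0, 0, 0.45, 0, 0, 0], [0, 0, 0.525, 0, 0, 0], [0, 0, 0.525, 0, 0, 0], [0, 0, 0.525, 0, 0, 0]]}}

```text
time_s: 2.52
tcp_pos: [0.5384, 0.2151, 0.0953]
eef_rot: [179.9, -0.0, -0.3]
contact_force: [-0.0, 0.9, -0.2]
gripper_width: 0.0873
```

Call:
{"fn": "apply_moves", "kwargs": {"moves": [[0, 0, 0, 0, 0, 0], [0, 0, 0, 0, 0, 0], [0, 0, 0, 0, 0, 0], [0, 0, 0, 0, 0, 0], [0, 0, 0, 0, 0, 0], [0, 0, 0, 0, 0, 0], [0, 0, 0, 0, 0, 0], [0, 0, 0, 0, 0, 0]], "hand": 1, "grip_force": 50}}

```text
time_s: 3.52
tcp_pos: [0.5384, 0.215, 0.0952]
eef_rot: [179.9, -0.0, -0.3]
contact_force: [0.5, 0.2, -0.0]
gripper_width: 0.0274
```

```bash
python3 - <<'E'
from h import *
st()
E
```

```text
{'time_s': 3.525, 'joints': [41.1462, 16.2092, -18.9056, 0.0914, -54.9387, 48.5003], 'tcp_pos': [0.5384, 0.215, 0.0952], 'eef_rot': [179.9085, -0.0094, -0.3009], 'contact_force': [0.54, 0.1673, -0.0055], 'moment': [-0.0085, -0.0529, 0.0181], 'gripper_width': 0.0274}
```

Call:
{"fn": "apply_moves", "kwargs": {"moves": [[0, 0, -0.1, 0, 0, 0], [0, 0, -0.25, 0, 0, 0], [0, 0, -0.4, 0, 0, 0], [0, 0, -0.55, 0, 0, 0], [0, 0, -0.55, 0, 0, 0], [0, 0, -0.55, 0, 0, 0]]}}

```text
time_s: 4.28
tcp_pos: [0.5377, 0.215, 0.2043]
eef_rot: [179.9, 0.1, -0.3]
contact_force: [0.4, -0.0, -2.4]
gripper_width: 0.0275
```

```bash
python3 - <<'E'
from h import *
st()
a=np.deg2rad(9.86)
print([.5147-np.sin(a)*y for y in(.055,-.055)],[-.2017+np.cos(a)*y for y in(.055,-.055)])
to(.5053,-.1475,.205,9.86)
p,d=snap('scene','scene2')
cv2.imwrite('pics/s2c.png',cv2.resize(p[100:270,200:380],None,fx=3.3,fy=3.3,interpolation=cv2.INTER_CUBIC))
E
```

```text
{'time_s': 4.275, 'joints': [41.1585, 11.1116, -10.4175, 0.039, -68.5945, 48.5096], 'tcp_pos': [0.5377, 0.215, 0.2043], 'eef_rot': [179.8909, 0.0685, -0.3177], 'contact_force': [0.4198, -0.0004, -2.423], 'moment': [0.0063, 0.0373, -0.0181], 'gripper_width': 0.0275}
[np.float64(0.5052817272686678), np.float64(0.5241182727313323)] [np.float64(-0.14751239866207172), np.float64(-0.25588760133792826)]
row [-0.152, 1.813, 0.0, 0.001, 0.001, -0.113]
```

View pics/s2c.png

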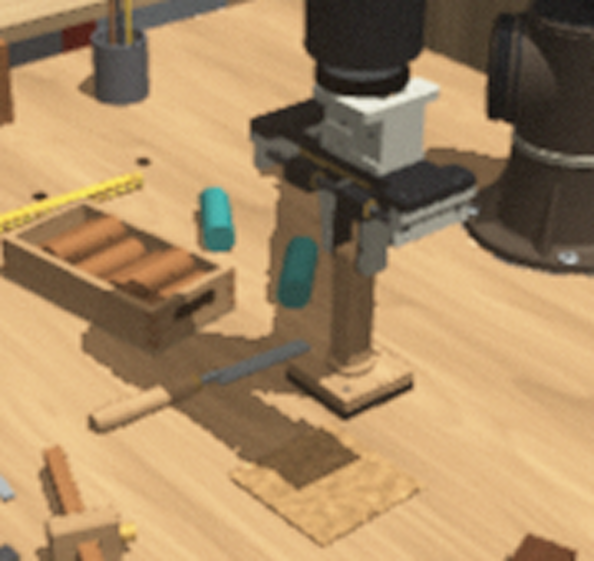

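The tamper is lifted and upright. Next I'll go over the left proud blank.

Call:
{"fn": "apply_moves", "kwargs": {"moves": [[-0.02, 0.25, 0, 0, 0, -0.02], [-0.04, 0.5, 0, 0, 0, -0.04], [-0.06, 0.75, 0, 0, 0, -0.06], [-0.08, 1, 0, 0, 0, -0.113], [-0.08, 1, 0, 0, 0, -0.113]]}}

```text
time_s: 4.95
tcp_pos: [0.5192, 0.012, 0.2034]
eef_rot: [179.9, 0.3, 9.7]
contact_force: [-0.6, 1.3, -1.6]
gripper_width: 0.0275
```

```bash
python3 - <<'E'
from h import *
to(.5053,-.1475,.205,9.86)
E
```

```text
row [-0.203, 0.774, -0.005, 0.002, 0.003, -0.002]
```

Call:
{"fn": "apply_moves", "kwargs": {"moves": [[-0.05, 0.2, 0, 0, 0, 0], [-0.1, 0.4, 0, 0, 0, 0], [-0.155, 0.6, 0, 0, 0, 0], [-0.205, 0.775, 0, 0, 0, 0], [-0.205, 0.775, 0, 0, 0, 0], [-0.205, 0.775, 0, 0, 0, 0]]}}

```text
time_s: 5.7
tcp_pos: [0.5048, -0.1473, 0.2032]
eef_rot: [179.9, 0.3, 9.7]
contact_force: [-0.4, 0.5, -1.9]
gripper_width: 0.0273
```

```bash
python3 - <<'E'
from h import *
st()
to(.5053,-.1475,.165,9.86)
p,d=snap('scene','scene3')
cv2.imwrite('pics/s3c.png',cv2.resize(p[80:230,160:320],None,fx=3.7,fy=3.7,interpolation=cv2.INTER_CUBIC))
E
```

```text
{'time_s': 5.7, 'joints': [5.2562, 6.08, -16.6942, 0.1603, -67.535, 94.3582], 'tcp_pos': [0.5048, -0.1473, 0.2032], 'eef_rot': [179.8761, 0.3197, 9.6758], 'contact_force': [-0.4477, 0.4699, -1.8763], 'moment': [0.0277, -0.0304, -0.004], 'gripper_width': 0.0273}
row [0.004, 0.001, 0.191, 0.001, 0.004, -0.002]
```

View pics/s3c.png

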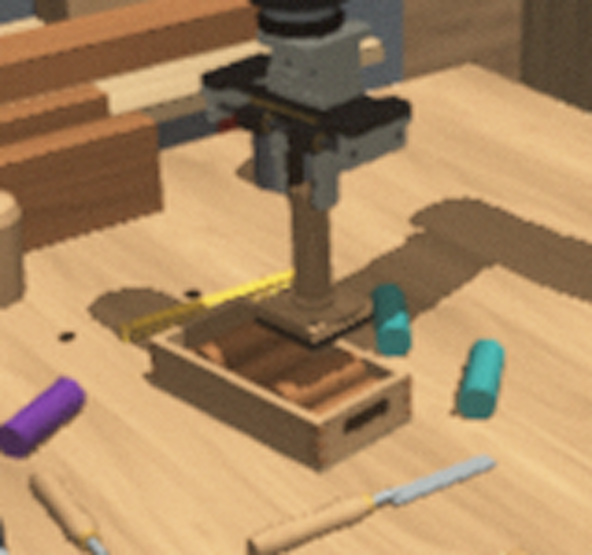

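Call:
{"fn": "apply_moves", "kwargs": {"moves": [[0, 0, 0.1, 0, 0, 0], [0, 0, 0.2, 0, 0, 0], [0, 0, 0.23, 0, 0, 0], [0, 0, 0.25, 0, 0, 0], [0, 0, 0.25, 0, 0, 0]]}}

```text
time_s: 6.38
tcp_pos: [0.505, -0.1469, 0.1538]
eef_rot: [179.9, 0.3, 9.8]
contact_force: [0.4, -0.1, -1.7]
gripper_width: 0.0274
```

Call:
{"fn": "apply_moves", "kwargs": {"moves": [[0, 0, 0.005, 0, 0, 0], [0, 0, 0.01, 0, 0, 0], [0, 0, 0.01, 0, 0, 0]]}}

```text
time_s: 6.75
tcp_pos: [0.505, -0.1469, 0.1519]
eef_rot: [179.9, 0.3, 9.7]
contact_force: [0.0, 0.7, -1.7]
gripper_width: 0.0276
```

Call:
{"fn": "apply_moves", "kwargs": {"moves": [[0, 0, 0.005, 0, 0, 0], [0, 0, 0.01, 0, 0, 0], [0, 0, 0.01, 0, 0, 0]]}}

```text
time_s: 7.12
tcp_pos: [0.5055, -0.1472, 0.151]
eef_rot: [179.8, 0.2, 9.8]
contact_force: [-2.1, 0.4, 6.4]
gripper_width: 0.0272
```

Call:
{"fn": "apply_moves", "kwargs": {"moves": [[0, 0.02, 0.005, 0, 0, 0], [0, 0.04, 0.005, 0, 0, 0], [0, 0.02, 0.005, 0, 0, 0], [0, 0, 0.005, 0, 0, 0], [0, -0.02, 0.005, 0, 0, 0], [0, -0.04, 0.005, 0, 0, 0], [0, -0.02, 0.006, 0, 0, 0], [0, 0, 0.006, 0, 0, 0], [0, 0.02, 0.006, 0, 0, 0], [0, 0.04, 0.006, 0, 0, 0], [0, 0.02, 0.006, 0, 0, 0], [0, 0, 0.006, 0, 0, 0]]}}

```text
time_s: 8.62
tcp_pos: [0.505, -0.1472, 0.1495]
eef_rot: [179.8, 0.3, 9.8]
contact_force: [-0.3, -4.1, 5.6]
gripper_width: 0.0272
```

```bash
python3 - <<'E'
from h import *
st()
E
```

```text
{'time_s': 8.625, 'joints': [5.3135, 8.4248, -21.3641, 0.2481, -60.4487, 94.3214], 'tcp_pos': [0.505, -0.1472, 0.1495], 'eef_rot': [179.8032, 0.2534, 9.7573], 'contact_force': [-0.277, -4.0956, 5.641], 'moment': [-2.1991, -0.02, 0.0018], 'gripper_width': 0.0272}
```

Call:
{"fn": "apply_moves", "kwargs": {"moves": [[0, 0.02, 0.006, 0, 0, 0], [0, 0.045, 0.006, 0, 0, 0], [0, 0.02, 0.007, 0, 0, 0], [0, -0.005, 0.007, 0, 0, 0], [0, -0.03, 0.008, 0, 0, 0], [0, -0.045, 0.008, 0, 0, 0], [0, -0.02, 0.009, 0, 0, 0], [0, 0, 0.009, 0, 0, 0], [0, 0.02, 0.01, 0, 0, 0], [0, 0.045, 0.01, 0, 0, 0], [0, 0.02, 0.01, 0, 0, 0], [0, 0, 0.01, 0, 0, 0]]}}

```text
time_s: 10.12
tcp_pos: [0.5043, -0.147, 0.1468]
eef_rot: [179.8, 0.3, 9.7]
contact_force: [-0.5, 0.3, -2.0]
gripper_width: 0.027
```

```bash
python3 - <<'E'
from h import *
st()
E
```

```text
{'time_s': 10.125, 'joints': [5.3374, 8.5492, -21.588, 0.2293, -60.1827, 94.274], 'tcp_pos': [0.5043, -0.147, 0.1468], 'eef_rot': [179.8261, 0.334, 9.7255], 'contact_force': [-0.4777, 0.3054, -2.0209], 'moment': [-0.0674, -0.0252, 0.0135], 'gripper_width': 0.027}
```

Call:
{"fn": "apply_moves", "kwargs": {"moves": [[0, 0, 0.005, 0, 0, 0], [0, 0, 0.01, 0, 0, 0], [0, 0, 0.012, 0, 0, 0]]}}

```text
time_s: 10.5
tcp_pos: [0.5042, -0.1469, 0.1443]
eef_rot: [179.8, 0.3, 9.7]
contact_force: [-0.1, 0.3, -1.8]
gripper_width: 0.0274
```

```bash
python3 - <<'E'
from h import *
p,d=snap('scene','scene4')
cv2.imwrite('pics/s4c.png',cv2.resize(p[130:230,190:290],None,fx=6,fy=6,interpolation=cv2.INTER_CUBIC))
E
```

```text
(no output)
```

View pics/s4c.png

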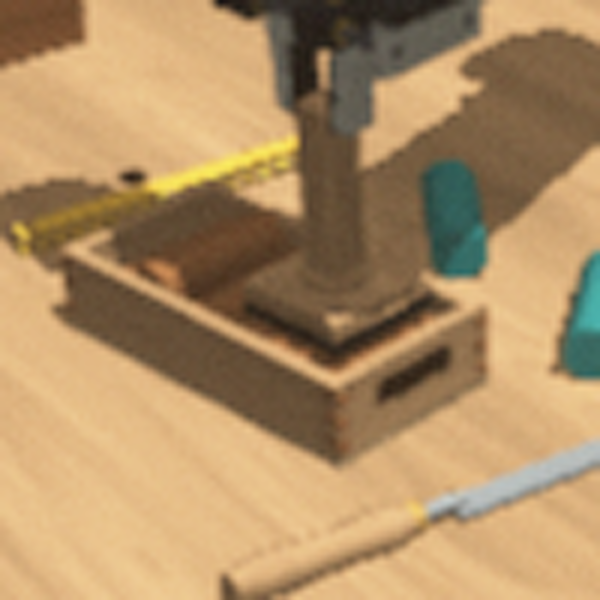

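The sole is now at rim height inside the walls (crop ~(335,310)), with no contact yet. I'll keep creeping down.

Call:
{"fn": "apply_moves", "kwargs": {"moves": [[0, 0, 0.01, 0, 0, 0], [0, 0, 0.015, 0, 0, 0], [0, 0, 0.015, 0, 0, 0]]}}

```text
time_s: 10.92
tcp_pos: [0.5042, -0.147, 0.1411]
eef_rot: [179.8, 0.4, 9.7]
contact_force: [-0.6, -0.2, -1.2]
gripper_width: 0.0275
```

Call:
{"fn": "apply_moves", "kwargs": {"moves": [[0, 0, 0.01, 0, 0, 0], [0, 0, 0.015, 0, 0, 0], [0, 0, 0.015, 0, 0, 0]]}}

```text
time_s: 11.3
tcp_pos: [0.504, -0.147, 0.138]
eef_rot: [179.8, 0.4, 9.7]
contact_force: [-0.5, 0.1, -2.4]
gripper_width: 0.0275
```

Call:
{"fn": "apply_moves", "kwargs": {"moves": [[0, 0, 0.005, 0, 0, 0], [0, 0, 0.01, 0, 0, 0], [0, 0, 0.01, 0, 0, 0]]}}

```text
time_s: 11.68
tcp_pos: [0.5039, -0.1471, 0.1359]
eef_rot: [179.8, 0.4, 9.7]
contact_force: [0.6, 0.0, -1.4]
gripper_width: 0.0278
```

Call:
{"fn": "apply_moves", "kwargs": {"moves": [[0, 0, 0.005, 0, 0, 0], [0, 0, 0.01, 0, 0, 0], [0, 0, 0.01, 0, 0, 0]]}}

```text
time_s: 12.05
tcp_pos: [0.504, -0.1471, 0.1339]
eef_rot: [179.8, 0.4, 9.7]
contact_force: [0.8, -0.2, -1.2]
gripper_width: 0.0275
```

Call:
{"fn": "apply_moves", "kwargs": {"moves": [[0, 0, 0.005, 0, 0, 0], [0, 0, 0.01, 0, 0, 0], [0, 0, 0.01, 0, 0, 0]]}}

```text
time_s: 12.42
tcp_pos: [0.5047, -0.1471, 0.1335]
eef_rot: [179.8, 0.3, 9.8]
contact_force: [-3.5, 1.5, 10.5]
gripper_width: 0.0278
```

It's level here: contact is 18 mm lower than before. I'll raise the tamper, look, and go to the second one.

Call:
{"fn": "apply_moves", "kwargs": {"moves": [[0, 0, -0.1, 0, 0, 0], [0, 0, -0.2, 0, 0, 0], [0, 0, -0.2, 0, 0, 0], [0, 0.15, -0.2, 0, 0, 0], [0, 0.3, -0.2, 0, 0, 0], [0, 0.45, -0.2, 0, 0, 0], [0, 0.55, -0.2, 0, 0, 0], [0, 0.55, -0.2, 0, 0, 0], [0, 0.55, -0.2, 0, 0, 0]]}}

```text
time_s: 13.55
tcp_pos: [0.5231, -0.2549, 0.1734]
eef_rot: [179.8, 0.3, 9.7]
contact_force: [-0.0, 0.1, -1.3]
gripper_width: 0.0276
```

```bash
cat >> h.py <<'E'
def prof(tag):
    p,d=snap('top',tag);P=cloud('top',d);Z=P[...,2]
    c=np.array([.5147,-.2017]);a=np.deg2rad(9.86)
    ex=np.array([np.cos(a),np.sin(a)]);ey=np.array([-np.sin(a),np.cos(a)])
    Q=P[...,:2]-c;X=Q@ex;Y=Q@ey
    print([(int(y),int(round(float(np.nanmedian(Z[(abs(X)<.04)&(abs(Y*1000-y)<3)]))*1000))) for y in range(-120,121,6)])
    cv2.imwrite(f'pics/{tag}c.png',cv2.convertScaleAbs(cv2.resize(p[155:255,275:395],None,fx=6,fy=6,interpolation=cv2.INTER_CUBIC),alpha=1.6))
E
python3 - <<'E'
from h import *
st();to(.5241,-.2559,.155,9.86);prof('t5')
E
```

```text
{'time_s': 13.55, 'joints': [-6.544, 12.6004, -12.7569, 0.2816, -64.8953, 106.1651], 'tcp_pos': [0.5231, -0.2549, 0.1734], 'eef_rot': [179.826, 0.3137, 9.7406], 'contact_force': [-0.02, 0.1344, -1.2716], 'moment': [0.0269, -0.0478, 0.0404], 'gripper_width': 0.0276}
row [0.005, 0.005, 0.092, 0.002, 0.003, -0.001]
  return np.nanmean(a, axis, out=out, keepdims=keepdims)
Traceback (most recent call last):
  File "h.py", line 31, in prof
    print([(int(y),int(round(float(np.nanmedian(Z[(abs(X)<.04)&(abs(Y*1000-y)<3)]))*1000))) for y in range(-120,121,6)])
                       ~~~~~^^^^^^^^^^^^^^^^^^^^^^^^^^^^^^^^^^^^^^^^^^^^^^^^^^^^^^^^^^^^^
ValueError: cannot convert float NaN to integer
```

```bash
sed -i 's/int(round(float(\(.*\)))\*1000)))/XX/' h.py; python3 - <<'E'
s=open('h.py').read()
import re
i=s.index("    print([(int(y)");j=s.index("\n",i)
s=s[:i]+"    print([(int(y),float(np.round(np.nanmedian(Z[(abs(X)<.04)&(abs(Y*1000-y)<3)])*1000))) for y in range(-120,121,6)])"+s[j:]
open('h.py','w').write(s)
import cv2
p=cv2.imread('pics/t5.png');cv2.imwrite('pics/t5c.png',cv2.convertScaleAbs(cv2.resize(p[155:255,275:395],None,fx=6,fy=6,interpolation=cv2.INTER_CUBIC),alpha=1.6))
E
```

```text
(no output)
```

View pics/t5c.png

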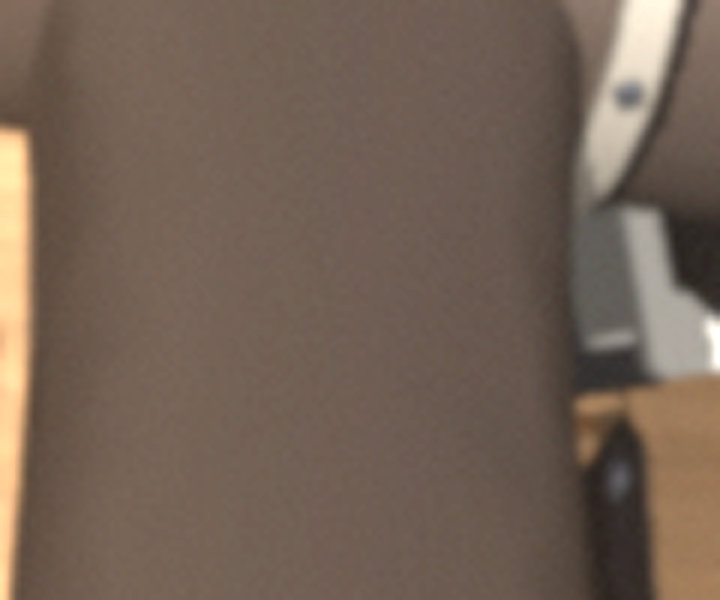

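Call:
{"fn": "apply_moves", "kwargs": {"moves": [[0.005, 0.005, 0.05, 0, 0, 0], [0.005, 0.005, 0.09, 0, 0, 0], [0.005, 0.005, 0.095, 0, 0, 0], [0.005, 0.005, 0.095, 0, 0, 0]]}}

```text
time_s: 14.1
tcp_pos: [0.5243, -0.2556, 0.1546]
eef_rot: [179.8, 0.3, 9.8]
contact_force: [-0.1, -0.6, -1.6]
gripper_width: 0.0277
```

Call:
{"fn": "apply_moves", "kwargs": {"moves": [[0, 0, 0.005, 0, 0, 0], [0, 0, 0.01, 0, 0, 0], [0, 0, 0.01, 0, 0, 0]]}}

```text
time_s: 14.48
tcp_pos: [0.5242, -0.2556, 0.1525]
eef_rot: [179.8, 0.3, 9.8]
contact_force: [0.4, 0.1, -1.3]
gripper_width: 0.0272
```

The arm blocks the top view, so I'll rely on force and height. Now the light press and working motion on the second blank.

Call:
{"fn": "apply_moves", "kwargs": {"moves": [[0, 0, 0.004, 0, 0, 0], [0, 0, 0.009, 0, 0, 0], [0, 0, 0.009, 0, 0, 0]]}}

```text
time_s: 14.85
tcp_pos: [0.5243, -0.2556, 0.151]
eef_rot: [179.8, 0.3, 9.8]
contact_force: [-1.2, -0.2, 0.4]
gripper_width: 0.0279
```

Call:
{"fn": "apply_moves", "kwargs": {"moves": [[0, 0.02, 0.005, 0, 0, 0], [0, 0.045, 0.005, 0, 0, 0], [0, 0.02, 0.005, 0, 0, 0], [0, 0, 0.005, 0, 0, 0], [0, -0.02, 0.006, 0, 0, 0], [0, -0.045, 0.006, 0, 0, 0], [0, -0.02, 0.007, 0, 0, 0], [0, 0, 0.007, 0, 0, 0], [0, 0.02, 0.008, 0, 0, 0], [0, 0.045, 0.008, 0, 0, 0], [0, 0.02, 0.008, 0, 0, 0], [0, 0, 0.008, 0, 0, 0]]}}

```text
time_s: 16.35
tcp_pos: [0.5236, -0.2551, 0.1485]
eef_rot: [179.8, 0.4, 9.8]
contact_force: [0.1, -0.4, -1.5]
gripper_width: 0.0274
```

Call:
{"fn": "apply_moves", "kwargs": {"moves": [[0, 0, 0.005, 0, 0, 0], [0, 0, 0.01, 0, 0, 0], [0, 0, 0.01, 0, 0, 0]]}}

```text
time_s: 16.73
tcp_pos: [0.5241, -0.255, 0.1482]
eef_rot: [179.8, 0.3, 9.8]
contact_force: [-3.3, 3.4, 12.7]
gripper_width: 0.0277
```

Call:
{"fn": "apply_moves", "kwargs": {"moves": [[0, 0, 0.007, 0, 0, 0], [0, 0, 0.012, 0, 0, 0], [0, 0, 0.012, 0, 0, 0]]}}

```text
time_s: 17.1
tcp_pos: [0.5245, -0.2551, 0.1481]
eef_rot: [179.7, 0.2, 9.9]
contact_force: [-4.3, 3.0, 17.2]
gripper_width: 0.0275
```

Call:
{"fn": "apply_moves", "kwargs": {"moves": [[0, 0, 0.007, 0, 0, 0], [0, 0, 0.015, 0, 0, 0], [0, 0, 0.015, 0, 0, 0]]}}

```text
time_s: 17.48
tcp_pos: [0.5249, -0.255, 0.1479]
eef_rot: [179.7, 0.1, 9.9]
contact_force: [-5.2, 4.5, 19.2]
gripper_width: 0.0276
```

Call:
{"fn": "apply_moves", "kwargs": {"moves": [[0, 0, 0.007, 0, 0, 0], [0, 0, 0.015, 0, 0, 0], [0, 0, 0.015, 0, 0, 0]]}}

```text
time_s: 17.85
tcp_pos: [0.5254, -0.2544, 0.1469]
eef_rot: [179.6, -0.0, 10.0]
contact_force: [-2.7, 5.3, 14.4]
gripper_width: 0.0277
```

It's down about 5 mm and binding again. I'll work it more under a light load.

Call:
{"fn": "apply_moves", "kwargs": {"moves": [[0, 0.02, 0.005, 0, 0, 0], [0, 0.045, 0.005, 0, 0, 0], [0, 0.02, 0.006, 0, 0, 0], [0, 0, 0.006, 0, 0, 0], [0, -0.02, 0.007, 0, 0, 0], [0, -0.045, 0.007, 0, 0, 0], [0, -0.02, 0.008, 0, 0, 0], [0, 0, 0.008, 0, 0, 0], [0, 0.02, 0.009, 0, 0, 0], [0, 0.045, 0.009, 0, 0, 0], [0, 0.02, 0.009, 0, 0, 0], [0, 0, 0.009, 0, 0, 0]]}}

```text
time_s: 19.35
tcp_pos: [0.5252, -0.2542, 0.145]
eef_rot: [179.6, -0.0, 9.9]
contact_force: [-0.5, 0.5, -0.7]
gripper_width: 0.0273
```

Call:
{"fn": "apply_moves", "kwargs": {"moves": [[0, 0, 0.004, 0, 0, 0], [0, 0, 0.007, 0, 0, 0], [0, 0, 0.007, 0, 0, 0]]}}

```text
time_s: 19.73
tcp_pos: [0.5252, -0.2541, 0.1436]
eef_rot: [179.6, -0.0, 9.9]
contact_force: [-0.0, -0.5, -1.4]
gripper_width: 0.0277
```

Call:
{"fn": "apply_moves", "kwargs": {"moves": [[0, 0, 0.005, 0, 0, 0], [0, 0, 0.01, 0, 0, 0], [0, 0, 0.01, 0, 0, 0]]}}

```text
time_s: 20.1
tcp_pos: [0.5252, -0.2542, 0.1415]
eef_rot: [179.6, 0.0, 10.0]
contact_force: [-0.6, 0.2, -1.6]
gripper_width: 0.0275
```

Call:
{"fn": "apply_moves", "kwargs": {"moves": [[0, 0, 0.005, 0, 0, 0], [0, 0, 0.01, 0, 0, 0], [0, 0, 0.01, 0, 0, 0]]}}

```text
time_s: 20.48
tcp_pos: [0.525, -0.2541, 0.1393]
eef_rot: [179.7, 0.0, 9.9]
contact_force: [-0.8, 0.4, -2.3]
gripper_width: 0.0274
```

Call:
{"fn": "apply_moves", "kwargs": {"moves": [[0, 0, 0.005, 0, 0, 0], [0, 0, 0.01, 0, 0, 0], [0, 0, 0.01, 0, 0, 0]]}}

```text
time_s: 20.85
tcp_pos: [0.5249, -0.2541, 0.1371]
eef_rot: [179.7, 0.0, 9.9]
contact_force: [0.1, 0.6, -1.7]
gripper_width: 0.0273
```

Call:
{"fn": "apply_moves", "kwargs": {"moves": [[0, 0, 0.005, 0, 0, 0], [0, 0, 0.01, 0, 0, 0], [0, 0, 0.01, 0, 0, 0]]}}

```text
time_s: 21.22
tcp_pos: [0.5248, -0.2541, 0.135]
eef_rot: [179.7, 0.0, 9.9]
contact_force: [0.2, -0.5, -2.0]
gripper_width: 0.0276
```

Call:
{"fn": "apply_moves", "kwargs": {"moves": [[0, 0, 0.005, 0, 0, 0], [0, 0, 0.008, 0, 0, 0], [0, 0, 0.008, 0, 0, 0]]}}

```text
time_s: 21.6
tcp_pos: [0.5251, -0.2543, 0.1337]
eef_rot: [179.6, 0.0, 9.9]
contact_force: [-0.7, -0.5, 0.1]
gripper_width: 0.0276
```

It has reached level. Now the firm press with a hold.

Call:
{"fn": "apply_moves", "kwargs": {"moves": [[0, 0, 0.005, 0, 0, 0], [0, 0, 0.009, 0, 0, 0], [0, 0, 0.011, 0, 0, 0], [0, 0, 0.011, 0, 0, 0], [0, 0, 0.011, 0, 0, 0], [0, 0, 0.011, 0, 0, 0]]}}

```text
time_s: 22.35
tcp_pos: [0.5258, -0.2554, 0.1331]
eef_rot: [179.5, -0.1, 10.0]
contact_force: [-0.6, -2.4, 6.8]
gripper_width: 0.0277
```

```bash
python3 - <<'E'
from h import *
st()
p,d=snap('scene','scene6')
cv2.imwrite('pics/s6c.png',cv2.resize(p[130:230,190:290],None,fx=6,fy=6,interpolation=cv2.INTER_CUBIC))
E
```

```text
{'time_s': 22.35, 'joints': [-6.4153, 14.362, -16.1299, 0.5301, -59.311, 106.1219], 'tcp_pos': [0.5258, -0.2554, 0.1331], 'eef_rot': [179.5068, -0.0615, 9.9766], 'contact_force': [-0.6456, -2.4485, 6.7999], 'moment': [-1.6116, 0.6595, -0.0343], 'gripper_width': 0.0277}
```

View pics/s6c.png

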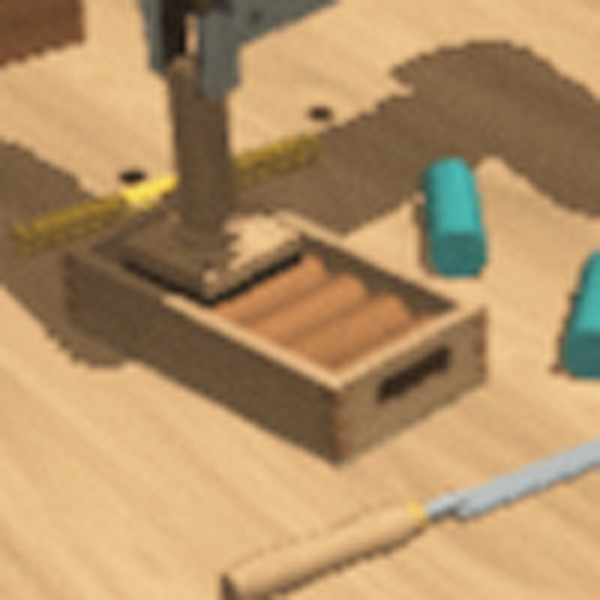

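Three level blanks are visible to the right of the sole (crop ~(310,320)). I'll press more firmly and hold.

Call:
{"fn": "apply_moves", "kwargs": {"moves": [[0, 0, 0.006, 0, 0, 0], [0, 0, 0.01, 0, 0, 0], [0, 0, 0.01, 0, 0, 0], [0, 0, 0.01, 0, 0, 0], [0, 0, 0.01, 0, 0, 0], [0, 0, 0.01, 0, 0, 0], [0, 0, 0.01, 0, 0, 0], [0, 0, 0.01, 0, 0, 0]]}}

```text
time_s: 23.4
tcp_pos: [0.5263, -0.2568, 0.1326]
eef_rot: [179.4, -0.1, 10.0]
contact_force: [-2.2, -3.5, 7.8]
gripper_width: 0.0276
```

About 10 N was held, but there's a sideways drift, so I'll lift, move toward the pad and check the blanks.

Call:
{"fn": "apply_moves", "kwargs": {"moves": [[0, 0, -0.1, 0, 0, 0], [0, 0, -0.25, 0, 0, 0], [0, 0, -0.37, 0, 0, 0], [0, -0.25, -0.37, 0, 0, 0], [0, -0.5, -0.37, 0, 0, 0], [0, -0.75, -0.37, 0, 0, 0], [0, -1, -0.37, 0, 0, 0], [0, -1, -0.37, 0, 0, 0], [0, -1, -0.37, 0, 0, 0]]}}

```text
time_s: 24.52
tcp_pos: [0.4912, -0.0588, 0.2042]
eef_rot: [179.4, -0.1, 10.1]
contact_force: [0.3, -0.4, -1.7]
gripper_width: 0.0275
```

```bash
python3 - <<'E'
from h import *
st();to(.549,.2015,.205,0)
p,d=snap('scene','scene7')
cv2.imwrite('pics/s7c.png',cv2.resize(p[130:230,190:290],None,fx=6,fy=6,interpolation=cv2.INTER_CUBIC))
P=cloud('scene',d);Z=P[...,2]
c=np.array([.5147,-.2017]);a=np.deg2rad(9.86)
Q=P[...,:2]-c;X=Q@np.array([np.cos(a),np.sin(a)]);Y=Q@np.array([-np.sin(a),np.cos(a)])
for x0,x1 in((-.045,-.015),(-.015,.015),(.015,.045)):
  print([(y,float(np.round(np.nanmedian(Z[(X>x0)&(X<x1)&(abs(Y*1000-y)<3)])*1000)),) for y in range(-120,121,6)])
E
```

```text
{'time_s': 24.525, 'joints': [16.5613, 2.5584, -20.6737, 0.6877, -66.7269, 83.2252], 'tcp_pos': [0.4912, -0.0588, 0.2042], 'eef_rot': [179.3771, -0.1138, 10.0586], 'contact_force': [0.3043, -0.4395, -1.7077], 'moment': [-0.0274, -0.0581, 0.0106], 'gripper_width': 0.0275}
row [0.512, -1.231, -0.016, 0.007, -0.002, 0.112]
[(-120, 52.0), (-114, 47.0), (-108, 45.0), (-102, 39.0), (-96, 42.0), (-90, 40.0), (-84, 37.0), (-78, 39.0), (-72, 37.0), (-66, 40.0), (-60, 43.0), (-54, 41.0), (-48, 42.0), (-42, 37.0), (-36, 35.0), (-30, 36.0), (-24, 41.0), (-18, 43.0), (-12, 41.0), (-6, 38.0), (0, 36.0), (6, nan), (12, 40.0), (18, 43.0), (24, 41.0), (30, 40.0), (36, 37.0), (42, nan), (48, 41.0), (54, 44.0), (60, 44.0), (66, 44.0), (72, 37.0), (78, 350.0), (84, 344.0), (90, 41.0), (96, 43.0), (102, nan), (108, nan), (114, 54.0), (120, 32.0)]
[(-120, 54.0), (-114, 45.0), (-108, 51.0), (-102, 51.0), (-96, 41.0), (-90, 42.0), (-84, 37.0), (-78, 38.0), (-72, 36.0), (-66, nan), (-60, 42.0), (-54, 43.0), (-48, 42.0), (-42, 38.0), (-36, 35.0), (-30, nan), (-24, 41.0), (-18, 42.0), (-12, 42.0), (-6, 39.0), (0, 36.0), (6, 37.0), (12, 40.0), (18, 40.0), (24, 41.0), (30, 41.0), (36, 37.0), (42, nan), (48, 195.0), (54, 349.0), (60, 44.0), (66, 318.0), (72, 39.0), (78, 346.0), (84, 349.0), (90, 41.0), (96, 43.0), (102, 46.0), (108, 353.0), (114, 135.0), (120, 52.0)]
[(-120, 54.0), (-114, 53.0), (-108, 46.0), (-102, 54.0), (-96, 41.0), (-90, 44.0), (-84, 41.0), (-78, 37.0), (-72, 37.0), (-66, nan), (-60, 42.0), (-54, 43.0), (-48, 41.0), (-42, 39.0), (-36, 36.0), (-30, nan), (-24, 41.0), (-18, 41.0), (-12, 44.0), (-6, 41.0), (0, 37.0), (6, 37.0), (12, nan), (18, 43.0), (24, 43.0), (30, 41.0), (36, 39.0), (42, 37.0), (48, 40.0), (54, 349.0), (60, 319.0), (66, 324.0), (72, 324.0), (78, 345.0), (84, 343.0), (90, 332.0), (96, 322.0), (102, 329.0), (108, 332.0), (114, 313.0), (120, 138.0)]
  return np.nanmean(a, axis, out=out, keepdims=keepdims)
```

View pics/s7c.png

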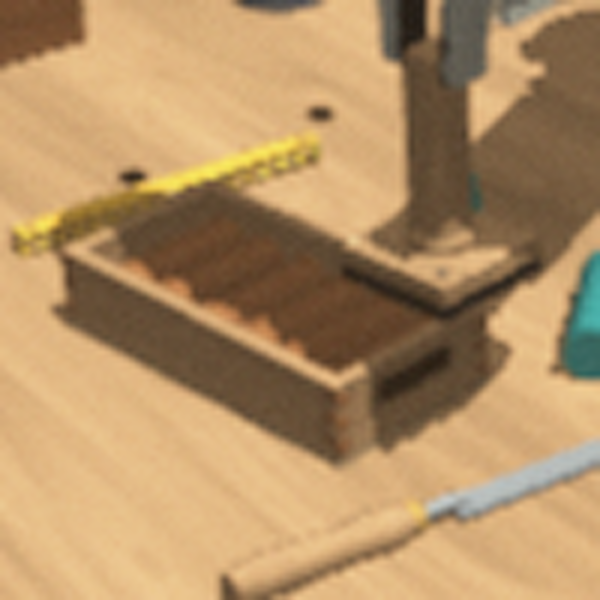

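All six blanks now read about 42 mm at the top. The last press read 9–10 N with a sideways drift, so I'll repeat it over the box's middle, with the tilt corrected.

```bash
python3 - <<'E'
from h import *
to(.5143,-.2000,.2,9.86);to(.5143,-.2000,.14,9.86)
E
```

```text
row [-0.009, 0.713, 0.029, 0.007, -0.001, 0.001]
row [-0.009, 0.709, 0.329, 0.007, -0.001, 0.001]
```

Call:
{"fn": "apply_moves", "kwargs": {"moves": [[-0.01, 0.2, 0, 0.007, 0, 0], [-0.01, 0.4, 0, 0.007, 0, 0], [-0.01, 0.6, 0, 0.007, 0, 0], [-0.01, 0.71, 0.03, 0.007, 0, 0], [-0.01, 0.71, 0.1, 0.007, 0, 0], [-0.01, 0.71, 0.2, 0.007, 0, 0], [-0.01, 0.71, 0.29, 0.007, 0, 0], [-0.01, 0.71, 0.33, 0.007, 0, 0], [-0.01, 0.71, 0.33, 0.007, 0, 0], [-0.01, 0.71, 0.33, 0.007, 0, 0]]}}

```text
time_s: 25.82
tcp_pos: [0.5147, -0.2003, 0.1404]
eef_rot: [180.0, -0.2, 10.0]
contact_force: [0.3, 0.6, -1.7]
gripper_width: 0.0276
```

```bash
python3 - <<'E'
from h import *
to(.5143,-.2,.1342,9.86)
E
```

```text
row [-0.002, -0.002, 0.031, 0.0, -0.002, 0.001]
```

Call:
{"fn": "apply_moves", "kwargs": {"moves": [[0, 0, 0.01, 0, 0, 0], [0, 0, 0.02, 0, 0, 0], [0, 0, 0.03, 0, 0, 0], [0, 0, 0.03, 0, 0, 0]]}}

```text
time_s: 26.32
tcp_pos: [0.5145, -0.2002, 0.1342]
eef_rot: [180.0, -0.1, 10.0]
contact_force: [0.4, -0.5, -0.5]
gripper_width: 0.0277
```

Call:
{"fn": "apply_moves", "kwargs": {"moves": [[0, 0, 0.004, 0, 0, 0], [0, 0, 0.008, 0, 0, 0], [0, 0, 0.01, 0, 0, 0], [0, 0, 0.01, 0, 0, 0]]}}

```text
time_s: 26.82
tcp_pos: [0.5147, -0.2003, 0.1325]
eef_rot: [180.0, -0.2, 10.0]
contact_force: [-1.0, -0.7, 0.9]
gripper_width: 0.0278
```

Call:
{"fn": "apply_moves", "kwargs": {"moves": [[0, 0, 0.005, 0, 0, 0], [0, 0, 0.009, 0, 0, 0], [0, 0, 0.009, 0, 0, 0], [0, 0, 0.009, 0, 0, 0]]}}

```text
time_s: 27.32
tcp_pos: [0.5152, -0.2008, 0.1324]
eef_rot: [179.9, -0.2, 10.0]
contact_force: [-2.8, 1.0, 11.0]
gripper_width: 0.0275
```

Call:
{"fn": "apply_moves", "kwargs": {"moves": [[0, 0, 0.009, 0, 0, 0], [0, 0, 0.009, 0, 0, 0], [0, 0, 0.009, 0, 0, 0], [0, 0, 0.009, 0, 0, 0], [0, 0, 0.009, 0, 0, 0], [0, 0, 0.009, 0, 0, 0], [0, 0, 0.009, 0, 0, 0]]}}

```text
time_s: 28.2
tcp_pos: [0.5156, -0.2011, 0.1325]
eef_rot: [179.8, -0.3, 10.1]
contact_force: [-4.4, 1.6, 12.7]
gripper_width: 0.0277
```

Call:
{"fn": "apply_moves", "kwargs": {"moves": [[0, 0, -0.05, 0, 0, 0], [0, 0, -0.2, 0, 0, 0], [0, 0, -0.37, 0, 0, 0], [0, -0.2, -0.37, 0, 0, 0], [0, -0.45, -0.37, 0, 0, 0], [0, -0.7, -0.37, 0, 0, 0], [0, -0.95, -0.37, 0, 0, 0.05], [0, -1, -0.37, 0, 0, 0.11], [0, -1, -0.37, 0, 0, 0.11]]}}

```text
time_s: 29.32
tcp_pos: [0.4801, -0.0032, 0.2061]
eef_rot: [179.9, -0.4, 0.3]
contact_force: [-0.3, -0.6, -2.1]
gripper_width: 0.0278
```

```bash
python3 - <<'E'
from h import *
st();to(.549,.2015,.205,0)
E
```

```text
{'time_s': 29.325, 'joints': [23.3847, 0.9303, -21.9342, 0.2516, -66.8347, 66.8308], 'tcp_pos': [0.4801, -0.0032, 0.2061], 'eef_rot': [179.9051, -0.3676, 0.3142], 'contact_force': [-0.3055, -0.6325, -2.1113], 'moment': [-0.0605, -0.0047, -0.0255], 'gripper_width': 0.0278}
row [0.35, -1.021, 0.006, 0.001, -0.004, 0.003]
```

A firm press of about 12.7–14.5 N was held for nearly a second. Now on to the pad.

Call:
{"fn": "apply_moves", "kwargs": {"moves": [[0.08, -0.25, 0, 0, 0, 0], [0.17, -0.5, 0, 0, -0.004, 0], [0.26, -0.75, 0, 0, -0.004, 0], [0.35, -1, 0, 0, -0.004, 0.003], [0.35, -1, 0, 0, -0.004, 0.003], [0.35, -1, 0, 0, -0.004, 0.003]]}}

```text
time_s: 30.08
tcp_pos: [0.5491, 0.1965, 0.2057]
eef_rot: [179.9, 0.1, 0.1]
contact_force: [-0.4, 0.2, -2.5]
gripper_width: 0.0272
```

```bash
python3 - <<'E'
from h import *
st();to(.549,.2015,.099,0)
p,d=snap('scene','scene8')
cv2.imwrite('pics/s8c.png',cv2.resize(p[100:270,200:380],None,fx=3.3,fy=3.3,interpolation=cv2.INTER_CUBIC))
E
```

```text
{'time_s': 30.075, 'joints': [38.9453, 11.4487, -9.823, 0.0806, -68.863, 51.1332], 'tcp_pos': [0.5491, 0.1965, 0.2057], 'eef_rot': [179.857, 0.0578, 0.1076], 'contact_force': [-0.3797, 0.1876, -2.4682], 'moment': [-0.0838, 0.0347, 0.0062], 'gripper_width': 0.0272}
row [0.0, -0.026, 0.533, 0.002, 0.001, 0.001]
```

View pics/s8c.png

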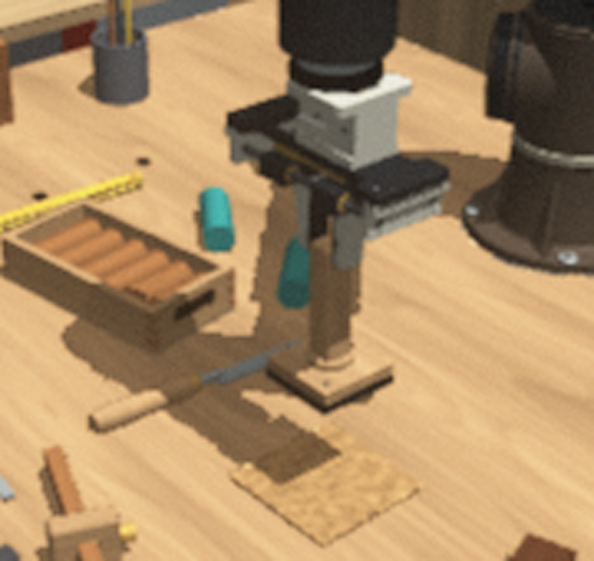

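The box at crop (115,265) shows six level blanks, and the tamper hangs upright over the pad. I'll lower it.

Call:
{"fn": "apply_moves", "kwargs": {"moves": [[0, -0.025, 0.15, 0, 0, 0], [0, -0.025, 0.3, 0, 0, 0], [0, -0.025, 0.45, 0, 0, 0], [0, -0.025, 0.53, 0, 0, 0], [0, -0.025, 0.53, 0, 0, 0], [0, -0.025, 0.53, 0, 0, 0]]}}

```text
time_s: 30.88
tcp_pos: [0.5498, 0.201, 0.1013]
eef_rot: [179.9, -0.1, 0.1]
contact_force: [1.1, -0.1, -0.8]
gripper_width: 0.0271
```

Call:
{"fn": "apply_moves", "kwargs": {"moves": [[0, 0, 0.005, 0, 0, 0], [0, 0, 0.01, 0, 0, 0], [0, 0, 0.01, 0, 0, 0]]}}

```text
time_s: 31.25
tcp_pos: [0.5499, 0.2011, 0.0995]
eef_rot: [179.9, -0.1, 0.1]
contact_force: [-0.6, -0.5, -1.9]
gripper_width: 0.028
```

Call:
{"fn": "apply_moves", "kwargs": {"moves": [[0, 0, 0.005, 0, 0, 0], [0, 0, 0.01, 0, 0, 0], [0, 0, 0.01, 0, 0, 0]]}}

```text
time_s: 31.62
tcp_pos: [0.5498, 0.2011, 0.0974]
eef_rot: [179.9, -0.1, 0.1]
contact_force: [-0.2, 0.0, -1.6]
gripper_width: 0.0276
```

Call:
{"fn": "apply_moves", "kwargs": {"moves": [[0, 0, 0.005, 0, 0, 0], [0, 0, 0.01, 0, 0, 0], [0, 0, 0.01, 0, 0, 0]]}}

```text
time_s: 32.0
tcp_pos: [0.55, 0.2012, 0.0958]
eef_rot: [179.9, -0.1, 0.1]
contact_force: [-0.8, 1.3, 3.0]
gripper_width: 0.0277
```

Call:
{"fn": "apply_moves", "kwargs": {"moves": [[0, 0, 0.005, 0, 0, 0], [0, 0, 0.005, 0, 0, 0], [0, 0, 0.005, 0, 0, 0]]}}

```text
time_s: 32.38
tcp_pos: [0.5504, 0.2014, 0.0958]
eef_rot: [180.0, -0.2, 0.1]
contact_force: [-2.6, 0.1, 6.4]
gripper_width: 0.0275
```

Standing on the pad, so I'll release.

Call:
{"fn": "apply_moves", "kwargs": {"moves": [[0, 0, 0, 0, 0, 0], [0, 0, 0, 0, 0, 0], [0, 0, 0, 0, 0, 0], [0, 0, 0, 0, 0, 0], [0, 0, 0, 0, 0, 0], [0, 0, 0, 0, 0, 0], [0, 0, 0, 0, 0, 0], [0, 0, 0, 0, 0, 0]], "hand": -1}}

```text
time_s: 33.38
tcp_pos: [0.5504, 0.2014, 0.0958]
eef_rot: [180.0, -0.2, 0.1]
contact_force: [0.2, 0.4, 0.2]
gripper_width: 0.0873
```

Call:
{"fn": "apply_moves", "kwargs": {"moves": [[0, 0, -0.1, 0, 0, 0], [0, 0, -0.3, 0, 0, 0], [0, 0, -0.5, 0, 0, 0], [0, 0, -0.6, 0, 0, 0], [0, -0.25, -0.6, 0, 0, 0], [0, -0.5, -0.6, 0, 0, 0], [0, -0.75, -0.6, 0, 0, 0], [0, -0.9, -0.6, 0, 0, 0], [0, -0.9, -0.6, 0, 0, 0]]}}

```text
time_s: 34.5
tcp_pos: [0.5492, 0.3834, 0.2146]
eef_rot: [179.9, -0.1, 0.2]
contact_force: [-0.2, 0.4, -0.2]
gripper_width: 0.0874
```

```bash
python3 - <<'E'
from h import *
st()
p,d=snap('scene','scene9')
prof('t9')
P=cloud('top',np.load('pics/t9.npy'));Z=P[...,2]
sub=np.zeros(Z.shape,bool);sub[165:230,155:225]=1
for lo,hi in((.115,.16),(.018,.034)):
    m=sub&(Z>lo)&(Z<hi);print(m.sum(),cv2.minAreaRect((P[m][:,:2]*1000).astype(np.float32)))
E
```

```text
{'time_s': 34.5, 'joints': [51.6502, 19.2753, 1.9962, 0.1501, -72.7178, 38.5256], 'tcp_pos': [0.5492, 0.3834, 0.2146], 'eef_rot': [179.9132, -0.1141, 0.2205], 'contact_force': [-0.1621, 0.4458, -0.1535], 'moment': [-0.0617, 0.0457, 0.0287], 'gripper_width': 0.0874}
[(-120, 55.0), (-114, 47.0), (-108, 34.0), (-102, 40.0), (-96, 41.0), (-90, 41.0), (-84, 40.0), (-78, 35.0), (-72, 33.0), (-66, 38.0), (-60, 42.0), (-54, 42.0), (-48, 40.0), (-42, 32.0), (-36, 32.0), (-30, 36.0), (-24, 41.0), (-18, 41.0), (-12, 41.0), (-6, 38.0), (0, 33.0), (6, 36.0), (12, 41.0), (18, 41.0), (24, 41.0), (30, 39.0), (36, 33.0), (42, 35.0), (48, 41.0), (54, 42.0), (60, 42.0), (66, 39.0), (72, 35.0), (78, 34.0), (84, 40.0), (90, 41.0), (96, 41.0), (102, 40.0), (108, 35.0), (114, 55.0), (120, 52.0)]
150 ((548.6323852539062, 204.0387725830078), (26.875255584716797, 26.18795394897461), 1.739738941192627)
559 ((549.6921997070312, 204.68528747558594), (79.16484069824219, 80.52808380126953), 89.63125610351562)
```

View pics/scene9.png

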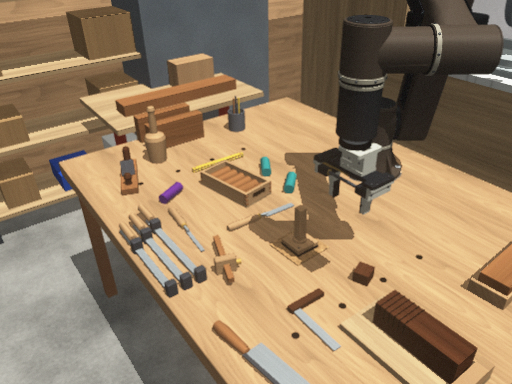

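View pics/t9.png

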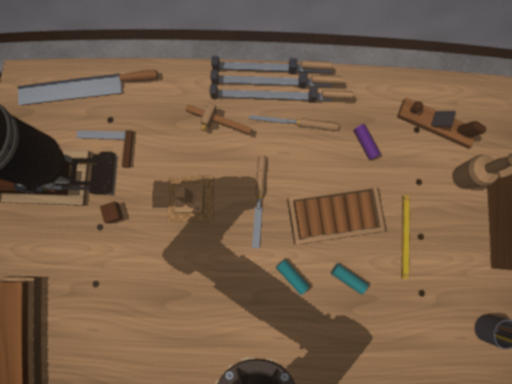

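Both views show the tamper upright on the pad (top ~(190,197)), six level blanks (top ~(337,215)) and the other tools in place. Handing in.

Call:
{"fn": "apply_moves", "kwargs": {"moves": [[0, 0, 0, 0, 0, 0], [0, 0, 0, 0, 0, 0]]}}

```text
time_s: 34.85
tcp_pos: [0.5496, 0.3806, 0.2156]
eef_rot: [179.9, -0.1, 0.1]
contact_force: [0.1, -0.2, 0.6]
gripper_width: 0.0876
```

```bash
python3 -c "
from plant import r
print(r.close_job())"
```

```text
the job is handed in; nothing more can be done
None
```

I pressed both proud blanks down with the tamper, stood it back on its cork pad and handed the job in at about 35 s. The hand-in gives no verdict, so I can't say how it was judged.

- **Blanks:** I worked both to and fro along the box under a light load. The second one bound partway, and I pressed it straight down with up to about 21 N before going back to the working motion. In the last depth image all six tops are 41–42 mm above the bench, level in one layer.
- **Final press:** The first press drifted sideways and read only 9–10 N. I repeated it over the middle of the box and held about 13–14.5 N for nearly a second. No reading went above about 21 N, but I read the force only at the end of each move.
- **Tamper:** It stands upright and released, about 5 mm from the pad's centre, and the gripper is clear of it.
- **Other tools:** They look unmoved in both camera views. I compared them by eye and did not measure their positions.

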